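Take the left-hand cap off a gas cylinder

TASK

Get the gas cylinder ready for the burner: first swing the lever of its cock all the way down to shut it, then unscrew the round fluted cap from the slanted outlet and set it down inside the white rectangular tub. The cap has a left-hand gas thread, so it loosens clockwise; feel that it gives and do not force it. Do not drop the cap, and leave everything else on the table where it stands.

Things in the scene. Friction and masses are not known exactly. Their poses are not given: they have to be found in the camera images.
- cylinder: Grey steel gas cylinder, 190 mm across, 188 mm high to the top of its bare dome; it stands firmly. Origin: centre of its underside, z up. The brass cock on top has a ball housing 35 mm across, centred on the axis 228 mm above the origin. From it the outlet slants up towards the cylinder's -x side, 35 degrees (0.61 rad) from vertical; the lever is on the +y side.
- outlet (a point): Centre of the outlet's seat, a brass ring 31 mm across, 44 mm along the slanted outlet from the centre of the ball housing; the cap's open rim sits on it when screwed home. A threaded spigot 24 mm across stands 25 mm out of it along the outlet. Axes as the cylinder's (z up, not along the outlet).
- lever (a joint): Angle of the cock's lever, rad: 0 = open, lever straight up; 1.571 = shut, lever level and pointing to the cylinder's +x side, against a firm stop. It turns about the cylinder's y axis, is stiff (0.2 N m, some 4 N near its end) and stays where it is left. Starts open or partly open (0 to 0.6).
- lever_hinge (a point): Point on the lever's turning axis, in the middle of the lever's width: 40 mm to the cylinder's +y side of the housing's centre, 228 mm above the table. Axes as the cylinder's.
- lever_end (a point): Free end of the lever, 63 mm from its turning axis. The lever is a bar 14 mm wide (along its turning axis) and 10 mm thick, with a black sleeve over its outer 42 mm.
- cap: Round fluted brass screw cap, 36 mm in diameter (38 over the flutes), 34 mm high, 0.11 kg, closed at its outer end. Origin: centre of its open rim; z along its axis, out through the closed end: at the start it points up along the slanted outlet.
- cap_grip (a point): On the cap's axis, 20 mm from its open rim: height to grip it. Left-hand thread: turned clockwise, looking at the closed end (negative about the cap's z), it turns easily (under 0.3 N m), climbs 14 mm per turn along its z and is free after about half a turn (3.2 rad), then is drawn off 28 mm or more along its axis. The other way it jams within 0.25 rad.
- tub: White rectangular plastic tub, open at the top: 150 mm (its x) by 110 mm (its y) outside, 48 mm high, walls and floor 4 mm thick, 0.35 kg. Origin: centre of its underside, z up. (The round steel bowl of like size is not it.)
There are look-alikes about, which are no part of the job. Leave any blue or turquoise look-alike of the cap alone. Leave any turquoise look-alike of the tub alone.

How it is judged (in metres and radians):
On the way, in this order (a step that is already met when the one before it is completed fails the run):
1. the cock is shut: its lever lies level, against its stop, with the cap still on the outlet (value of joint lever above 1.42 rad and distance between cap and outlet below 0.012 m), for 0.2 s.
2. the cap is off the outlet, with the cock still shut (value of joint lever above 1.42 rad and distance between cap and outlet above 0.035 m), for 0.1 s.
At the end, for the whole second after the job is handed in: The cock is shut (lever above 1.42 of 1.571 rad); the cap rests inside the tub, at rest and within its walls; the tub stands upright within 50 mm of where it was (value of joint lever above 1.42 rad and x of cap in the frame of tub between -0.072 and 0.072 m and y of cap in the frame of tub between -0.052 and 0.052 m and height (world z) of cap below 0.045 m and contact force between cap and tub above 0.2 N and linear speed of cap below 0.02 m/s and angle between tub's own z axis and vertical below 0.1 rad and distance of tub from where it was at the start of the episode below 0.05 m); the robot touches nothing.
It fails at once if the cap is dropped or flung (falls unheld faster than 1 m/s) (linear speed of cap above 1 m/s and contact force between the fingers and cap below 0.05 N).
It fails at once if the cap is forced on its thread (over 100 N between cap and cylinder) (contact force between cap and cylinder above 100 N).
It fails at once if a bystander on the table is shifted by more than 40 mm (distance of any of bowl, oil, salt, adaptor, spatula, spanner, paper_roll from where it was at the start of the episode above 0.04 m).
It also fails if it takes over 69 s, if anything falls off the work surface, if the arm or the gripper's body presses on something with over 40 N, if the wrist force passes 120 N, or if a joint passes its speed limit or range.

ROBOT

A 6-joint arm with a two-finger parallel gripper is mounted at the origin on the work surface. World frame = base frame: x ahead of the robot, y to its left, z up, the work surface at z = 0. Lengths are in mm, angles in rad, forces in N, time in s.
With the tool pointing down it reaches from about 275 to 825 mm from the base axis. Payload 4.9 kg.
Tool frame: the origin (TCP) lies midway between the tips of the shut fingers; the grasp point (between the pads) lies 19 mm behind it; y points along the fingers, z is the direction in which the jaws open and shut, and the axes are right-handed (so a half turn about y gives the same grasp; the last joint's range is limited). The gripper opens to 85 mm and grips with 20 to 120 N. Pads are 22 mm wide; open, the fingers measure 114 mm over their backs; the gripper's body (76 mm by 85 mm) begins 54 mm behind the grasp point. The pads swing forward as they close: fully open they stand 13 mm farther back than shut.
Start: joints at [-1.348, 0.326, -0.193, 1.052, 0, 1.437], TCP at [192.115, -515.374, 231.281] pointing down, gripper open.
Joint ranges: [-2.65, 2.65], [-0.97, 1.79], [-1.3, 1.35], [-1.93, 2.1], [-1.47, 1.37], [-3.14, 3.14]. Speed limits (rad/s): [2.57, 2.57, 3.14, 3.14, 3.14, 3.14].

INTERFACE

Orientations are given as a unit quaternion [x, y, z, w].
In Python, from station import manip, imaging gives the robot as it stands. The module is installed in compiled form; this text tells all that it offers.
- The arm moves only by the tool apply_moves, never from a script. Its argument "targets" is one flat list of numbers, 5 for each row, row after row: the gripper command: -1 is shut, 1 is fully open, values between are in proportion, then the shift along the tool's x, y, z in units of 0.2 m (1.0 is 0.2 m), then the turn about the tool's y in units of pi/2 rad (1.0 is pi/2 rad). A call has 1 to 8 rows; each row is the pose to reach, as a shift and turn from the pose commanded when the call began, along the tool's axes at that moment; what a row does not reach only later rows make up. A row lasts 1/8 s, in which the tool goes at most 62.5 mm and 10.7 degrees, less where a joint would pass 70% of its speed; a pose out of reach is approached as far as the arm can. A call with a number of a shift or a turn outside -1 to 1 is refused whole. A call with a gripper value outside its range is refused whole. The fingers move at their own pace and stop on an object; "squeeze" is the grip in N (left out, the last holds). Time passes only in rows, so rows that repeat a pose let the fingers close. It gives the time, the measured TCP pose, the force and the opening at its end, in the units of the state.
- manip.sense(): the state, without advancing time (a new reading comes with each control period).
- imaging.grab_frame(name): name is "scene" or "top" or "wrist"; returns the picture (480x640x3 uint8, red, green, blue); there is no depth.
- imaging.camera_model(name): a dict with "fx", "fy", "cx", "cy" (pixels), "k1" (the pictures are not rectified: a ray, as slopes to the right and down, at radius r is drawn at 1 + k1 r^2 times it, then the intrinsics apply), "R" (3x3) and "t" (3): a world point X has camera coordinates R X + t. Camera axes: x right, y down, z forward; pixel columns grow to the right and rows downward; lengths in mm; the calibration is good to about 2 mm. A picture is of the moment at which its call begins: read the wrist's pose just before it. camera_model takes no time and is no camera call; for the wrist camera it gives the pose at the moment of the call.
- manip.finish_job(): hands the job in, once; it reports no verdict.
The state is a dict: "t": time; "joint_positions": joint angles; "dq": joint speeds; "effort": joint torques, N m; "tool_pos": TCP position; "ee_rot": TCP orientation; "wrist_force": force on the tool from outside, world axes, zero at the start; "moment": the same for the moment, N m; "opening": finger opening in mm.
Only numpy, scipy, OpenCV 4.12 (cv2) and the standard library are available. Lean on these libraries where they do the work, as an engineer would, in place of code of your own. Each camera call takes 0.05 s, during which the arm holds its last target. There are 200 camera calls.

## Working session

There is one attempt and no reset: what is moved stays moved. The work goes in short steps, Python scripts to look and compute and a tool call to move; the robot and the scene stay as the last step left them, time stands still between calls to the robot, and variables do not carry over. Pictures are saved under pics/ and viewed, about 8 in all and at most 12, crops included, and the job is handed in when it is done.

Besides the shell and the picture viewer there is one more tool, called after "Request:" as name(argument=value, ...) on one line, values as JSON. apply_moves: Moves the arm, as the interface text tells. Shifts and turns lie within -1 to 1; 1 stands for 0.2 m of shift or pi/2 rad of turn. Its arguments: {"type":"object","properties":{"targets":{"type":"array"},"squeeze":{"type":"number"}},"required":["targets"]}

```bash
mkdir -p pics; python3 - <<'E'
from station import manip, imaging
import cv2, numpy as np
s=manip.sense()
print({k:np.round(v,3).tolist() for k,v in s.items()})
for n in ["scene","top","wrist"]:
    m=imaging.camera_model(n); print(n,{k:np.round(v,3).tolist() for k,v in m.items()})
    cv2.imwrite(f"pics/{n}0.png",imaging.grab_frame(n)[:,:,::-1])
E
```

```text
{'t': 0.0, 'joint_positions': [-1.348, 0.327, -0.194, 1.052, -0.0, 1.437], 'dq': [0.001, 0.001, -0.0, 0.001, -0.0, 0.001], 'effort': [0.0, -44.34, 26.244, 0.016, -0.0, -0.0], 'tool_pos': [191.974, -514.793, 230.503], 'ee_rot': [-0.126, 0.696, -0.695, 0.125], 'wrist_force': [-0.161, -0.471, 0.608], 'moment': [0.005, -0.028, 0.008], 'opening': 85.414}
scene {'fx': 502.032, 'fy': 502.032, 'cx': 314.302, 'cy': 240.051, 'k1': 0.016, 'R': [[0.299, 0.954, 0.007], [0.73, -0.224, -0.646], [-0.615, 0.198, -0.764]], 't': [-161.253, -297.025, 1496.668]}
top {'fx': 553.619, 'fy': 553.619, 'cx': 318.287, 'cy': 247.32, 'k1': -0.059, 'R': [[-0.026, -1.0, -0.016], [-0.997, 0.027, -0.074], [0.075, 0.014, -0.997]], 't': [23.633, 568.8, 1494.029]}
wrist {'fx': 406.594, 'fy': 406.594, 'cx': 323.451, 'cy': 237.955, 'k1': -0.009, 'R': [[0.35, -0.937, -0.001], [-0.896, -0.335, 0.291], [-0.273, -0.102, -0.957]], 't': [-550.997, -38.741, 378.352]}
```

View pics/scene0.png

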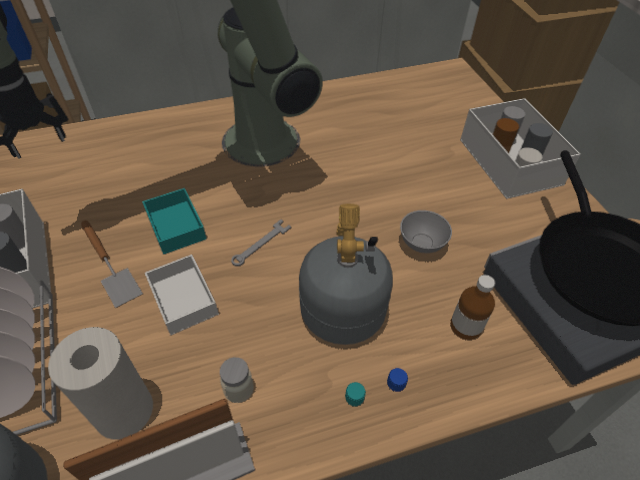

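View pics/top0.png

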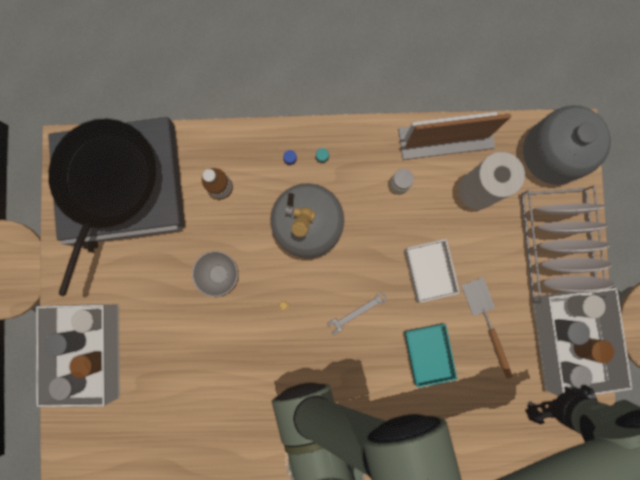

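The scene view shows the cylinder at about (345,290), with the cap at (348,215) and the lever at (372,245). The white tub is at (182,292). In the top view the cock is at (303,217) and the white tub at (432,271). I'll enlarge both.

```bash
cat > h.py <<'E'
from station import manip, imaging
import cv2, numpy as np
from scipy.spatial.transform import Rotation as Rot
def ray(n,uv,m=None):
    m=m or imaging.camera_model(n); R=np.array(m['R']);t=np.array(m['t'])
    K=np.array([[m['fx'],0,m['cx']],[0,m['fy'],m['cy']],[0,0,1]])
    p=cv2.undistortPoints(np.array([[uv]],float),K,np.array([m['k1'],0,0,0,0.]))[0,0]
    return -R.T@t, R.T@np.array([p[0],p[1],1])
def proj(n,X,m=None):
    m=m or imaging.camera_model(n); R=np.array(m['R'])
    K=np.array([[m['fx'],0,m['cx']],[0,m['fy'],m['cy']],[0,0,1]])
    return cv2.projectPoints(np.atleast_2d(X).astype(float),cv2.Rodrigues(R)[0],np.array(m['t'],float),K,np.array([m['k1'],0,0,0,0.]))[0][:,0]
def atz(n,uv,z,m=None):
    c,d=ray(n,uv,m); return c+d*(z-c[2])/d[2]
def tri(*obs):
    A=np.zeros((3,3));b=np.zeros(3)
    for n,uv in obs:
        c,d=ray(n,uv); d=d/np.linalg.norm(d); P=np.eye(3)-np.outer(d,d); A+=P;b+=P@c
    X=np.linalg.solve(A,b); return X
E
python3 - <<'E'
from h import *
a=cv2.imread('pics/top0.png')[170:270,275:342]; b=cv2.imread('pics/scene0.png')[195:295,322:389]
cv2.imwrite('pics/c1.png',np.hstack([cv2.resize(i,(400,600),interpolation=cv2.INTER_CUBIC) for i in (a,b)]))
for uv in [(406,250),(446,241),(459,293),(418,302)]: print(atz('top',uv,48).round(1))
E
```

```text
[ 553.7 -227.    48. ]
[ 575.  -335.6   48. ]
[ 434.7 -364.6   48. ]
[ 413.8 -253.9   48. ]
```

View pics/c1.png

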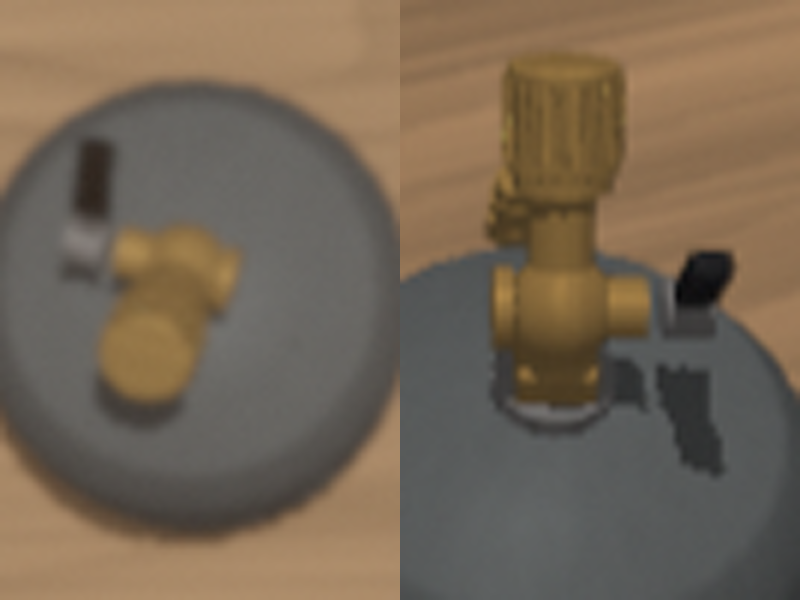

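```bash
cat >> h.py <<'E'
def cyl(p):
    x,y,yaw=p[:3]; c,s=np.cos(yaw),np.sin(yaw); return np.array([[c,-s,0],[s,c,0],[0,0,1]]),np.array([x,y,0])
U=np.array([-np.sin(np.radians(35)),0,np.cos(np.radians(35))])
def model(p):
    R,o=cyl(p); H=np.array([0,0,228.]); L=H+[0,40,0]; a=p[3]
    P=dict(H=H,captop=H+78*U,grip=H+64*U,outlet=H+44*U,hinge=L,end=L+63*np.array([np.sin(a),0,np.cos(a)]))
    return {k:o+R@v for k,v in P.items()}
E
python3 - <<'E'
from h import *
from scipy.optimize import least_squares
T=lambda u,v:(275+u/5.97,170+v/6); S=lambda u,v:(322+(u-400)/5.97,195+v/6)
obs=[('top','captop',T(146,353)),('top','H',T(183,262)),('top','end',T(97,143)),('scene','captop',S(565,70)),('scene','H',S(559,312)),('scene','end',S(715,262))]
print(tri(('top',obs[0][2]),('scene',obs[3][2])),tri(('top',obs[1][2]),('scene',obs[4][2])),tri(('top',obs[2][2]),('scene',obs[5][2])))
def f(p):
    m=model(p); return np.concatenate([proj(n,m[k])[0]-uv for n,k,uv in obs])
r=least_squares(f,[610,10,0.3,0.4]); print(r.x,r.fun.round(1).reshape(-1,2))
for k,v in model(r.x).items(): print(k,v.round(1))
# wrist rotation
s=manip.sense(); print(Rot.from_quat(s['ee_rot']).as_matrix().round(3))
E
```

```text
[592.69880778  47.71301592 288.24897807] [635.25601665  34.66998726 225.83490611] [674.18334165  64.97031788 283.19387608]
[ 6.36395828e+02  3.46058751e+01 -2.88222216e-01  4.62971391e-01] [[-0.5 -0.7]
 [-0.4 -0.7]
 [-0.6 -0.5]
 [-0.6 -1. ]
 [-0.2 -0.3]
 [-0.6 -0.2]]
H [636.4  34.6 228. ]
captop [593.5  47.3 291.9]
grip [601.2  45.  280.4]
outlet [612.2  41.8 264. ]
hinge [647.8  73.  228. ]
end [674.7  65.  284.4]
[[-0.937 -0.     0.349]
 [-0.349  0.001 -0.937]
 [-0.    -1.    -0.001]]
```

Request:
apply_moves(targets=[-1,0,-0.7,0,0,-1,-1,-0.7,-0.6,0,-1,-1,-0.7,-0.6,0,-1,-1,-0.7,-0.6,0,-1,-1,-0.7,-0.6,0,-1,-1,-0.7,-0.6,0], squeeze=40)

```text
t: 0.9
tool_pos: [339.7, -330.8, 372.9]
ee_rot: [0.127, -0.695, 0.696, -0.128]
wrist_force: [-0.7, -0.6, -0.3]
opening: -0.1
```

Request:
apply_moves(targets=[-1,-1,0,-0.7,0,-1,-1,0,-0.7,0,-1,-1,0,-0.7,0,-1,-1,0,-0.7,0])

```text
t: 1.4
tool_pos: [476.7, -131.3, 370.6]
ee_rot: [0.125, -0.696, 0.696, -0.125]
wrist_force: [0.6, -0.9, -0.3]
opening: 0.1
```

Request:
apply_moves(targets=[-1,-1,0,-0.68,0.42,-1,-1,0,-0.68,0.42,-1,-1,0,-0.68,0.42,-1,-1,0,-0.68,0.42])

```text
t: 1.9
tool_pos: [594.7, -17.3, 370.1]
ee_rot: [0.064, 0.725, -0.683, -0.064]
wrist_force: [-0.3, -1.1, -0.5]
opening: 0.4
```

```bash
cat >> h.py <<'E'
P0=[636.4,34.6,-0.288,0.463]
def go(P,theta=None,p=P0,q=None):
    """units to bring TCP to world P, jaw yaw theta (about tool y, 0 = tool z along -cyl y)"""
    s=manip.sense(); R=Rot.from_quat(s['ee_rot']).as_matrix(); d=R.T@(np.array(P)-s['tool_pos'])/200
    Rc,_=cyl(p); z=R[:,2]; zc=-Rc[:,1]
    cur=np.arctan2(z[1],z[0])-np.arctan2(zc[1],zc[0]); cur=-((cur+np.pi)%(2*np.pi)-np.pi)
    return np.round(d,3), None if theta is None else round((theta-cur)/(np.pi/2),3)
def W(x,y,z,p=P0):  # cylinder frame to world
    R,o=cyl(p); return o+R@np.array([x,y,z])
E
python3 - <<'E'
from h import *
s=manip.sense(); print(s['t'],s['tool_pos'],s['joint_positions'],s['opening'],s['wrist_force'])
print(go(W(-4,43,340),0))
E
```

```text
1.9 [594.65120105 -17.27461852 370.05768111] [-0.18306862  0.36967394  0.21856145  1.42445281  0.05823108  3.13913819] 0.37537721773593735 [-0.2821338  -1.05665236 -0.5353865 ]
(array([-0.163,  0.179, -0.499]), np.float64(0.068))
```

Request:
apply_moves(targets=[-1,-0.16,0,-0.5,-1,-1,-0.16,0,-0.5,-1,-1,-0.16,0,-0.5,-1,-1,-0.16,0,-0.5,-1,-1,-0.16,0,-0.5,-1,-1,-0.16,0,-0.5,-1,-1,-0.16,0,-0.5,-1,-1,-0.16,0,-0.5,-1])

```text
t: 2.9
tool_pos: [643.5, 70.4, 375.7]
ee_rot: [-0.419, 0.573, -0.544, 0.447]
wrist_force: [-0.6, -0.5, 0.4]
opening: -0.1
```

Request:
apply_moves(targets=[-1,0,0,0,-1,-1,0,0,0,-1,-1,0,0,0,-1,-1,0,0,0,-1,-1,0,0,0,-1,-1,0,0,0,-1,-1,0,0,0,-1,-1,0,0,0,-1])

```text
t: 3.9
tool_pos: [643.5, 70.4, 375.7]
ee_rot: [-0.678, 0.115, -0.113, 0.717]
wrist_force: [-0.2, -0.2, -0.7]
opening: 0.2
```

```bash
sed -i 's/zc=-Rc\[:,1\]/zc=Rc[:,1]/' h.py; python3 - <<'E'
from h import *
s=manip.sense(); print(s['t'],s['tool_pos'],s['joint_positions'],s['opening'],s['wrist_force'])
print(Rot.from_quat(s['ee_rot']).as_matrix().round(3))
print(go(W(-4,43,340),0)); print(go(W(-4,43,275),0))
E
```

```text
3.9 [643.53234794  70.43746759 375.65730151] [-0.03136038  0.47883261  0.3989107   1.4868602   0.05596117  0.29230799] 0.22564024152232956 [-0.15453746 -0.22186742 -0.73121112]
[[ 0.948  0.006  0.318]
 [-0.318  0.056  0.947]
 [-0.012 -0.998  0.055]]
(array([-0.002,  0.18 ,  0.023]), np.float64(-0.023))
(array([0.002, 0.504, 0.005]), np.float64(-0.023))
```

```bash
python3 - <<'E'
from h import *
for w in [(-5,43,276),(0,43,276),(13,43,272),(25,43,263),(34,43,251),(39,43,240),(40,43,232),(40,43,260)]: print(w,go(W(*w),0))
E
```

```text
(-5, 43, 276) (array([-0.003,  0.499,  0.005]), np.float64(-0.023))
(0, 43, 276) (array([0.022, 0.499, 0.006]), np.float64(-0.023))
(13, 43, 272) (array([0.087, 0.518, 0.008]), np.float64(-0.023))
(25, 43, 263) (array([0.147, 0.563, 0.007]), np.float64(-0.023))
(34, 43, 251) (array([0.193, 0.622, 0.006]), np.float64(-0.023))
(39, 43, 240) (array([0.219, 0.677, 0.003]), np.float64(-0.023))
(40, 43, 232) (array([0.224, 0.717, 0.001]), np.float64(-0.023))
(40, 43, 260) (array([0.222, 0.577, 0.009]), np.float64(-0.023))
```

Request:
apply_moves(targets=[-1,-0.01,0.25,0,-0.023,-1,-0.01,0.5,0.005,-0.023,-1,0.02,0.5,0.005,-0.023,-1,0.087,0.52,0.008,-0.023,-1,0.147,0.563,0.007,-0.023,-1,0.193,0.622,0.006,-0.023,-1,0.219,0.68,0.003,-0.023,-1,0.224,0.71,0.001,-0.023])

```text
t: 4.9
tool_pos: [688.4, 65.2, 234.4]
ee_rot: [-0.679, 0.102, -0.104, 0.719]
wrist_force: [2.8, -0.8, 4.9]
opening: -0.1
```

Request:
apply_moves(targets=[-1,0,0.01,0,0,-1,0,0.015,0,0])

```text
t: 5.15
tool_pos: [688.1, 65.4, 233.1]
ee_rot: [-0.679, 0.102, -0.104, 0.719]
wrist_force: [0.7, -1.8, 10.5]
opening: 0.1
```

Request:
apply_moves(targets=[-1,0,-0.3,0,0,-1,0,-0.6,0,0,-1,0,-0.75,0,0,-1,0.2,-0.75,-0.3,0,-1,0.4,-0.75,-0.6,0,-1,0.5,-0.75,-0.9,0,-1,0.5,-0.75,-1,0])

```text
t: 6.02
tool_pos: [723.5, -165.2, 366.8]
ee_rot: [-0.679, 0.105, -0.102, 0.719]
wrist_force: [-0.0, 0.8, 0.1]
opening: -0.3
```

```bash
python3 - <<'E'
from h import *
s=manip.sense(); print(s['t'],s['tool_pos'],s['joint_positions'],s['opening'],s['wrist_force'])
print(Rot.from_quat(s['ee_rot']).as_matrix().round(3))
a=imaging.grab_frame('scene')[195:305,312:402,::-1]; b=imaging.grab_frame('top')[165:275,265:355,::-1]
cv2.imwrite('pics/c2.png',np.hstack([cv2.resize(i,(400,489),interpolation=cv2.INTER_CUBIC) for i in (b,a)]))
E
```

```text
6.025 [ 723.54046017 -165.18320158  366.84281429] [-0.34656996  0.76332135  0.8749825   1.69827335  0.05538309 -0.05308139] -0.3269095224126775 [-2.80373676e-04  8.01440434e-01  7.03430302e-02]
[[ 0.957  0.004  0.29 ]
 [-0.289  0.057  0.956]
 [-0.013 -0.998  0.056]]
```

View pics/c2.png

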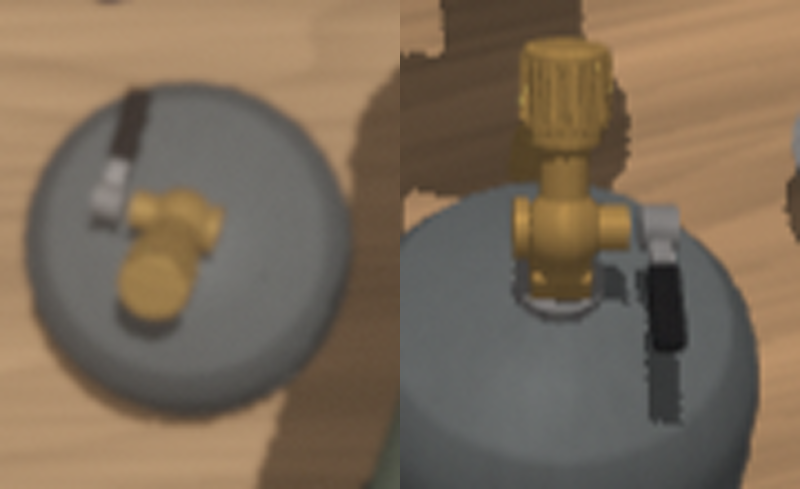

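Request:
apply_moves(targets=[0,0.3,0,-0.15,0,0,0.6,0,-0.25,0,0,0.8,0,-0.25,0,0,1,0,-0.25,0,0,1,0,-0.25,0])

```text
t: 6.75
tool_pos: [784.1, -227.8, 336.9]
ee_rot: [-0.682, 0.086, -0.12, 0.717]
wrist_force: [-0.4, 0.4, -0.1]
opening: 42.9
```

```bash
python3 - <<'E'
from h import *
s=manip.sense(); print(s['t'],s['tool_pos'],s['joint_positions'],s['opening'])
print(Rot.from_quat(s['ee_rot']).as_matrix().round(3))
R=Rot.from_quat(s['ee_rot']).as_matrix(); Rc,_=cyl(P0); print('tool y in cyl',Rc.T@R[:,1])
p=P0.copy();p[3]=1.571; print(proj('scene',model(p)['end']))
E
```

```text
6.75 [ 784.1388051  -227.80364099  336.87342721] [-0.39517667  1.02905614  1.34442383  1.85279698  0.05940386 -0.10191103] 42.92209282140352
[[ 0.957  0.054  0.287]
 [-0.289  0.042  0.956]
 [ 0.039 -0.998  0.056]]
tool y in cyl [ 0.03946171  0.0554659  -0.99768046]
[[372.8612978  273.75803751]]
```

Request:
apply_moves(targets=[0,1,0,0,0,0,1,0,0,0,0,1,0,0,0])

```text
t: 7.12
tool_pos: [832.3, -241.3, 293.4]
ee_rot: [-0.685, 0.066, -0.142, 0.712]
wrist_force: [-0.5, -0.0, 0.2]
opening: 42.7
```

Request:
apply_moves(targets=[0,1,-0.5,0,0,0,1,-0.5,0,0,0,1,-0.5,0,0])

```text
t: 7.5
tool_pos: [848.8, -249.5, 319.8]
ee_rot: [-0.687, 0.042, -0.167, 0.706]
wrist_force: [-0.1, -0.6, -0.2]
opening: 42.7
```

```bash
cat > st.py <<'E'
from h import *
s=manip.sense(); print(s['t'],s['tool_pos'].round(1) if hasattr(s['tool_pos'],'round') else s['tool_pos'],np.round(s['joint_positions'],3),round(s['opening'],1),np.round(s['wrist_force'],1))
R=Rot.from_quat(s['ee_rot']).as_matrix(); Rc,_=cyl(P0); print('tool axes in cyl (cols)\n',(Rc.T@R).round(3))
E
python3 st.py
```

```text
7.5 [ 848.8 -249.5  319.8] [-0.393  1.059  1.347  1.693  0.068 -0.09 ] 42.7 [-0.1 -0.6 -0.2]
tool axes in cyl (cols)
 [[ 0.985  0.171  0.005]
 [-0.013  0.05   0.999]
 [ 0.171 -0.984  0.052]]
```

Request:
apply_moves(targets=[0,1,-0.3,0,0,0,1,-0.3,0,0,0,1,-0.3,0,0])

```text
t: 7.88
tool_pos: [873.4, -258.0, 325.8]
ee_rot: [-0.689, 0.02, -0.189, 0.7]
wrist_force: [0.2, -0.1, -0.7]
opening: 42.8
```

Request:
apply_moves(targets=[0,1,-0.3,0,0,0,1,-0.3,0,0])

```text
t: 8.12
tool_pos: [893.7, -265.2, 340.3]
ee_rot: [-0.689, -0.002, -0.211, 0.693]
wrist_force: [1.0, -0.2, -0.7]
opening: 42.7
```

Request:
apply_moves(targets=[0,1,-0.3,0,0,0,1,-0.3,0,0])

```text
t: 8.38
tool_pos: [911.3, -271.9, 360.6]
ee_rot: [0.69, 0.024, 0.233, -0.685]
wrist_force: [-0.7, 1.1, 0.3]
opening: 42.8
```

```bash
python3 st.py
```

```text
8.375 [ 911.3 -271.9  360.6] [-0.393  1.034  1.347  1.527  0.08  -0.076] 42.8 [-0.7  1.1  0.3]
tool axes in cyl (cols)
 [[ 0.935  0.354  0.006]
 [-0.022  0.043  0.999]
 [ 0.354 -0.934  0.048]]
```

Request:
apply_moves(targets=[0,1,0,0,0,0,1,0,0,0])

```text
t: 8.62
tool_pos: [940.8, -281.0, 359.0]
ee_rot: [0.689, 0.045, 0.254, -0.677]
wrist_force: [-0.8, 0.4, -0.3]
opening: 42.4
```

Request:
apply_moves(targets=[0,1,0,0,0,0,1,0,0,0])

```text
t: 8.88
tool_pos: [966.8, -289.4, 364.2]
ee_rot: [0.687, 0.066, 0.276, -0.669]
wrist_force: [0.1, -0.1, 0.3]
opening: 42.8
```

Request:
apply_moves(targets=[0,1,0,0,0,0,1,0,0,0])

```text
t: 9.12
tool_pos: [989.3, -297.2, 377.3]
ee_rot: [0.685, 0.088, 0.297, -0.659]
wrist_force: [-0.5, 0.5, -0.2]
opening: 42.8
```

```bash
python3 st.py
```

```text
9.125 [ 989.3 -297.2  377.3] [-0.389  1.057  1.347  1.313  0.088 -0.056] 42.8 [-0.5  0.5 -0.2]
tool axes in cyl (cols)
 [[ 0.851  0.524  0.007]
 [-0.03   0.035  0.999]
 [ 0.524 -0.851  0.045]]
```

Request:
apply_moves(targets=[0,0.9,0.1,0,0,0,0.9,0.1,0,0])

```text
t: 9.38
tool_pos: [1013.7, -305.3, 385.7]
ee_rot: [0.682, 0.11, 0.318, -0.649]
wrist_force: [-0.7, -0.7, -0.8]
opening: 42.9
```

```bash
python3 st.py; python3 - <<'E'
from h import *
R=Rot.from_quat(manip.sense()['ee_rot']).as_matrix()
c=model(P0); u=cyl(P0)[0]@U
print('angle',np.degrees(np.arccos(-R[:,1]@u)))
for d in (120,80,5): print(d, go(c['grip']+(d-14)*u,0))
E
```

```text
9.375 [1013.7 -305.3  385.7] [-0.388  1.064  1.346  1.242  0.09  -0.05 ] 42.9 [-0.7 -0.7 -0.8]
tool axes in cyl (cols)
 [[ 0.816  0.577  0.008]
 [-0.032  0.032  0.999]
 [ 0.577 -0.816  0.045]]
angle 1.8611191075939042
120 (array([-2.357, -1.494,  1.067]), np.float64(-0.005))
80 (array([-2.358, -1.294,  1.061]), np.float64(-0.005))
5 (array([-2.359, -0.919,  1.049]), np.float64(-0.005))
```

Request:
apply_moves(targets=[0.5,0,-0.25,0,0,0.5,-0.2,-0.5,0.1,0,0.5,-0.4,-0.75,0.2,0,0.5,-0.6,-1,0.3,0,0.5,-0.8,-1,0.4,0])

```text
t: 10.0
tool_pos: [809.1, -168.8, 466.7]
ee_rot: [0.682, 0.112, 0.32, -0.648]
wrist_force: [1.2, 0.5, 0.6]
opening: 64.0
```

Request:
apply_moves(targets=[0.5,-0.3,-0.15,0.2,0,0.5,-0.55,-0.3,0.4,0,0.5,-0.8,-0.4,0.55,0,0.5,-1,-0.5,0.66,0,0.5,-1,-0.5,0.66,0])

```text
t: 10.62
tool_pos: [634.9, 25.3, 434.2]
ee_rot: [0.682, 0.111, 0.316, -0.65]
wrist_force: [0.4, 0.5, 0.5]
opening: 64.1
```

```bash
python3 st.py; python3 - <<'E'
from h import *
c=model(P0); u=cyl(P0)[0]@U
for d in (120,80,5): print(d, go(c['grip']+(d-14)*u,0))
E
```

```text
10.625 [634.9  25.3 434.2] [-0.018 -0.013 -0.28   0.699 -0.121  0.25 ] 64.1 [0.4 0.5 0.5]
tool axes in cyl (cols)
 [[ 0.817  0.576  0.004]
 [-0.029  0.034  0.999]
 [ 0.576 -0.817  0.044]]
120 (array([-0.597, -0.009,  0.03 ]), np.float64(-0.003))
80 (array([-0.598,  0.19 ,  0.023]), np.float64(-0.003))
5 (array([-0.599,  0.565,  0.01 ]), np.float64(-0.003))
```

Request:
apply_moves(targets=[0.5,-0.3,0,0.015,0,0.5,-0.6,0,0.03,0,0.5,-0.6,0,0.03,0])

```text
t: 11.0
tool_pos: [540.7, 60.3, 358.6]
ee_rot: [0.684, 0.107, 0.313, -0.65]
wrist_force: [0.9, -0.9, 0.5]
opening: 64.0
```

```bash
python3 st.py; python3 - <<'E'
from h import *
m=imaging.camera_model('wrist'); im=imaging.grab_frame('wrist')
np.save('m1.npy',m,allow_pickle=True)
for k,v in model(P0).items(): print(k,proj('wrist',v,m).round(1))
cv2.imwrite('pics/w1.png',im[:,:,::-1])
E
```

```text
11.0 [540.7  60.3 358.6] [ 0.072 -0.15  -0.584  0.554 -0.173  0.327] 64.0 [ 0.9 -0.9  0.5]
tool axes in cyl (cols)
 [[ 0.823  0.568  0.006]
 [-0.028  0.029  0.999]
 [ 0.567 -0.822  0.04 ]]
H [[322.5 223.3]]
captop [[326.  256.1]]
grip [[325.2 248.8]]
outlet [[324.2 239.6]]
hinge [[373.7 221.6]]
end [[379.  303.2]]
```

View pics/w1.png

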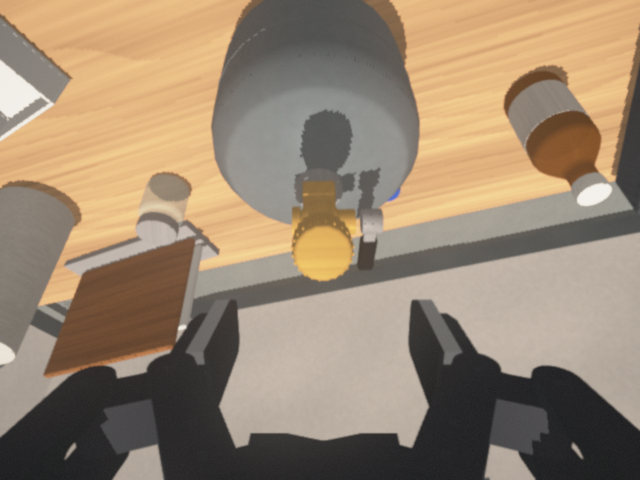

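```bash
python3 - <<'E'
from h import *
m=np.load('m1.npy',allow_pickle=True).item()
im=cv2.imread('pics/w1.png'); h=cv2.cvtColor(im,cv2.COLOR_BGR2HSV)
k=((h[...,0]>15)&(h[...,0]<32)&(h[...,1]>170)).astype(np.uint8); k[:,:285]=0;k[:,362:]=0;k[:195]=0;k[300:]=0
for v in range(226,288,5):
    x=np.where(k[v])[0]; print(v,x.min() if len(x) else None,x.max() if len(x) else None)
u=cyl(P0)[0]@U; c=model(P0)['captop']; R=np.array(m['R'])
a=np.cross(u,[0,0,1]);a/=np.linalg.norm(a);b=np.cross(u,a)
e=np.array([c+19*(np.cos(t)*a+np.sin(t)*b) for t in np.linspace(0,6.28,73)]); q=proj('wrist',e,m)
print('pred disc',q.min(0),q.max(0),'dist',(R@c+m['t'])[2])
cv2.imwrite('pics/w1c.png',cv2.resize(im[190:300,265:395],(780,660)[:2],interpolation=cv2.INTER_CUBIC)[:600])
E
```

```text
226 None None
231 None None
236 None None
241 None None
246 None None
251 None None
256 None None
261 None None
266 None None
271 None None
276 None None
281 None None
286 None None
pred disc [293.99697398 225.23023066] [357.88690555 285.69760455] dist 241.62387462509895
```

View pics/w1c.png

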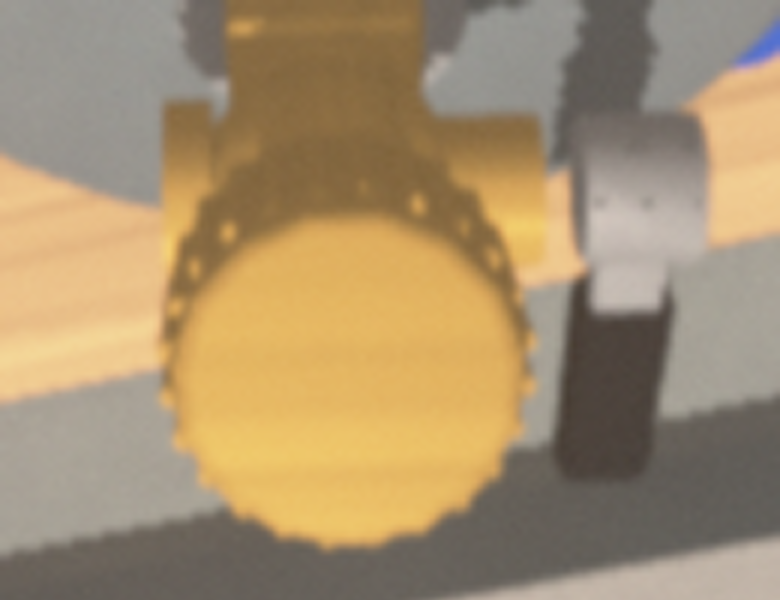

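```bash
cat >> h.py <<'E'
P1=[636.4,34.6,-0.288,1.571]
_c=cyl(P1)[0]@np.array([-1.3*.82,-1.1,-1.3*.567]); UW=cyl(P1)[0]@U
GRIP=model(P1)['grip']+_c
E
python3 - <<'E'
from h import *
s=manip.sense(); R=Rot.from_quat(s['ee_rot']).as_matrix()
print(GRIP, np.degrees(np.arccos(-R[:,1]@UW)))
for d in (106,60,-14): print(d, go(GRIP+d*UW,0))
E
```

```text
[599.86847126  44.27470248 279.68863083] 1.78241067173483
106 (array([-0.005, -0.023,  0.003]), np.float64(-0.004))
60 (array([-0.006,  0.206, -0.004]), np.float64(-0.004))
-14 (array([-0.006,  0.576, -0.015]), np.float64(-0.004))
```

Request:
apply_moves(targets=[0.5,0,0,0,-1,0.5,0,0.05,0,-1,0.5,0,0.1,0,-1,0.5,-0.006,0.2,-0.004,-1,0.5,-0.006,0.2,-0.004,-1,0.5,-0.006,0.2,-0.004,-1,0.5,-0.006,0.2,-0.004,-1,0.5,-0.006,0.2,-0.004,-1])

```text
t: 12.05
tool_pos: [571.2, 53.2, 334.7]
ee_rot: [0.716, 0.524, -0.233, -0.397]
wrist_force: [0.4, 1.1, -0.5]
opening: 63.6
```

```bash
python3 st.py; python3 - <<'E'
from h import *
s=manip.sense(); R=Rot.from_quat(s['ee_rot']).as_matrix()
print(np.degrees(np.arccos(-R[:,1]@UW)))
for d in (60,20,-14): print(d, go(GRIP+d*UW,-1.65))
m=imaging.camera_model('wrist'); im=imaging.grab_frame('wrist')
np.save('m2.npy',m,allow_pickle=True)
c=GRIP+14*UW; a=np.cross(UW,[0,0,1]);a/=np.linalg.norm(a);b=np.cross(UW,a)
q=proj('wrist',np.array([c+17.5*(np.cos(t)*a+np.sin(t)*b) for t in np.linspace(0,6.28,73)]),m)
cv2.polylines(im,[np.round(q).astype(int)],True,(255,0,0),1)
cv2.imwrite('pics/w2.png',im[120:420,120:520,::-1].repeat(2,0).repeat(2,1))
E
```

```text
12.05 [571.2  53.2 334.7] [ 0.051 -0.086 -0.602  0.452 -0.164 -1.195] 63.6 [ 0.4  1.1 -0.5]
tool axes in cyl (cols)
 [[ 0.061  0.581 -0.812]
 [ 0.995  0.032  0.098]
 [ 0.083 -0.813 -0.576]]
1.9075708739758588
60 (array([-0.006,  0.011,  0.035]), np.float64(-0.127))
20 (array([-0.013,  0.211,  0.036]), np.float64(-0.127))
-14 (array([-0.018,  0.381,  0.037]), np.float64(-0.127))
```

View pics/w2.png

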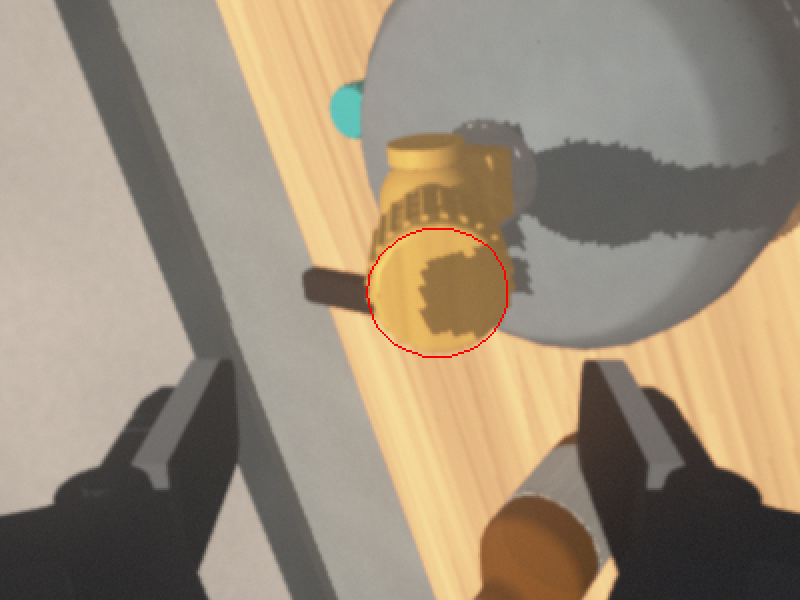

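Request:
apply_moves(targets=[0.5,-0.008,0.05,0.036,-0.12,0.5,-0.012,0.2,0.036,-0.12,0.5,-0.016,0.32,0.037,-0.12,0.5,-0.019,0.41,0.037,-0.12,0.5,-0.019,0.41,0.037,-0.12], squeeze=20)

```text
t: 12.72
tool_pos: [609.3, 41.1, 260.6]
ee_rot: [0.692, 0.557, -0.298, -0.35]
wrist_force: [-0.2, 0.4, 0.7]
opening: 63.9
```

```bash
python3 st.py; python3 - <<'E'
from h import *
print(go(GRIP-20*UW,-1.65))
E
```

```text
12.725 [609.3  41.1 260.6] [ 0.019  0.054 -0.667  0.248 -0.146 -1.402] 63.9 [-0.2  0.4  0.7]
tool axes in cyl (cols)
 [[-0.085  0.578 -0.812]
 [ 0.996  0.031 -0.083]
 [-0.023 -0.816 -0.578]]
(array([ 0.001, -0.006, -0.014]), np.float64(0.014))
```

Request:
apply_moves(targets=[0.3,0,0,-0.014,0,0,0,0,-0.014,0,-0.2,0,0,-0.014,0,-0.4,0,0,-0.014,0,-0.4,0,0,-0.014,0], squeeze=20)

```text
t: 13.35
tool_pos: [610.4, 41.7, 263.7]
ee_rot: [0.691, 0.559, -0.298, -0.348]
wrist_force: [-3.3, 0.5, 6.1]
opening: 34.8
```

```bash
python3 st.py; python3 - <<'E'
from h import *
s=manip.sense(); R=Rot.from_quat(s['ee_rot']).as_matrix(); print('F tool',R.T@s['wrist_force'],'M',R.T@s['moment'],go(GRIP-20*UW,-1.65))
E
```

```text
13.35 [610.4  41.7 263.7] [ 0.02   0.052 -0.662  0.252 -0.145 -1.404] 34.8 [-3.3  0.5  6.1]
tool axes in cyl (cols)
 [[-0.088  0.579 -0.81 ]
 [ 0.996  0.032 -0.085]
 [-0.023 -0.814 -0.58 ]]
F tool [-0.3162598  -6.94883821 -0.83448825] M [0.55510383 0.02240914 0.04499204] (array([-0.003,  0.003, -0.001]), np.float64(0.016))
```

Request:
apply_moves(targets=[-1,0,0,0,0,-1,0,0,0,0,-1,0,-0.002,0,0.115,-1,0,-0.004,0,0.23,-1,0,-0.006,0,0.345,-1,0,-0.006,0,0.345], squeeze=40)

```text
t: 14.1
tool_pos: [609.6, 42.0, 263.8]
ee_rot: [0.746, 0.445, -0.103, -0.485]
wrist_force: [-0.3, 0.5, 1.0]
opening: 34.2
```

```bash
cat > f.py <<'E'
from h import *
s=manip.sense(); R=Rot.from_quat(s['ee_rot']).as_matrix(); print('F tool',(R.T@s['wrist_force']).round(2),'M',(R.T@s['moment']).round(3),go(GRIP-20*UW,0), s['opening'])
E
python3 st.py; python3 f.py
```

```text
14.1 [609.6  42.  263.8] [ 0.02   0.051 -0.662  0.255 -0.145 -0.864] 34.2 [-0.3  0.5  1. ]
tool axes in cyl (cols)
 [[ 0.341  0.579 -0.741]
 [ 0.898  0.033  0.438]
 [ 0.278 -0.815 -0.509]]
F tool [ 0.51 -1.07 -0.04] M [ 0.374 -0.031  0.117] (array([-0.001,  0.006, -0.005]), np.float64(0.66)) 34.169187882073274
```

Request:
apply_moves(targets=[-1,0,-0.002,0,0.115,-1,0,-0.004,0,0.23,-1,0,-0.006,0,0.345,-1,0,-0.008,0,0.46,-1,0,-0.01,0,0.575,-1,0,-0.012,0,0.69,-1,0,-0.014,0,0.805,-1,0,-0.016,0,0.92])

```text
t: 15.1
tool_pos: [608.4, 42.6, 267.0]
ee_rot: [-0.626, -0.012, -0.417, 0.658]
wrist_force: [0.8, 1.4, 2.9]
opening: 34.2
```

```bash
python3 st.py; python3 f.py; python3 - <<'E'
from h import *
im=imaging.grab_frame('scene')[190:265,300:400,::-1]
cv2.imwrite('pics/c3.png',cv2.resize(im,(800,600),interpolation=cv2.INTER_CUBIC))
E
```

```text
15.1 [608.4  42.6 267. ] [ 0.021  0.045 -0.661  0.261 -0.145  0.586] 34.2 [0.8 1.4 2.9]
tool axes in cyl (cols)
 [[ 0.776  0.58   0.248]
 [-0.327  0.033  0.944]
 [ 0.539 -0.814  0.215]]
F tool [ 1.31 -2.13  2.2 ] M [0.251 0.044 0.175] (array([ 0.002,  0.023, -0.005]), np.float64(-0.164)) 34.21824234618528
```

View pics/c3.png

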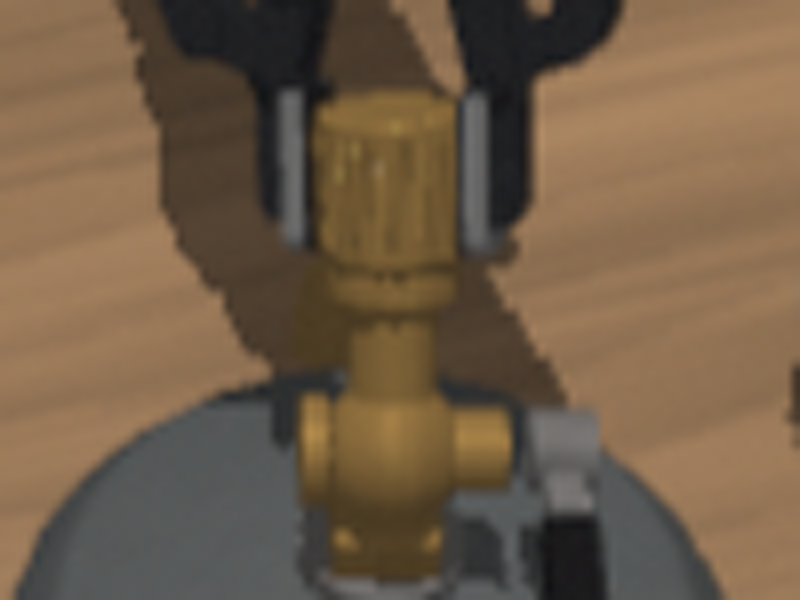

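The picture shows the cap held between the pads. A gap has opened between its rim at (390,262) and the seat ring at (395,285), so it is unscrewing. I'll carry on turning.

Request:
apply_moves(targets=[-1,0,-0.002,0,0.115,-1,0,-0.004,0,0.23,-1,0,-0.006,0,0.345,-1,0,-0.008,0,0.46,-1,0,-0.01,0,0.575,-1,0,-0.012,0,0.69,-1,0,-0.014,0,0.805,-1,0,-0.016,0,0.92])

```text
t: 16.15
tool_pos: [606.5, 42.5, 269.6]
ee_rot: [0.195, -0.425, 0.727, -0.502]
wrist_force: [-0.1, -0.2, 3.3]
opening: 34.3
```

```bash
python3 st.py; python3 f.py
```

```text
16.15 [606.5  42.5 269.6] [ 0.022  0.038 -0.66   0.269 -0.147  2.03 ] 34.3 [-0.1 -0.2  3.3]
tool axes in cyl (cols)
 [[-0.148  0.58   0.801]
 [-0.978  0.032 -0.204]
 [-0.144 -0.814  0.562]]
F tool [-0.3  -2.68  1.86] M [-0.062 -0.033 -0.095] (array([0.002, 0.039, 0.001]), np.float64(-1.159)) 34.29923625250013
```

Request:
apply_moves(targets=[-1,0,-0.002,0,0.1,-1,0,-0.004,0,0.2,-1,0,-0.006,0,0.3,-1,0,-0.02,0,0.3,-1,0,-0.035,0,0.3])

```text
t: 16.77
tool_pos: [601.8, 43.7, 274.3]
ee_rot: [0.022, -0.531, 0.752, -0.39]
wrist_force: [3.4, 0.2, -1.4]
opening: 34.1
```

```bash
python3 st.py; python3 f.py; python3 - <<'E'
from h import *
s=manip.sense(); R=Rot.from_quat(s['ee_rot']).as_matrix(); print('cap axis in tool units', R.T@UW)
E
```

```text
16.775 [601.8  43.7 274.3] [ 0.024  0.026 -0.658  0.285 -0.147  2.499] 34.1 [ 3.4  0.2 -1.4]
tool axes in cyl (cols)
 [[-0.493  0.578  0.65 ]
 [-0.782  0.032 -0.622]
 [-0.38  -0.816  0.436]]
F tool [-1.93  3.05  0.79] M [-0.237  0.05   0.112] (array([-0.002,  0.072,  0.006]), np.float64(-1.486)) 34.14364127820578
cap axis in tool units [-0.02861654 -0.99946583 -0.01578471]
```

Request:
apply_moves(targets=[-1,-0.001,-0.05,-0.001,0,-1,-0.003,-0.1,-0.002,0,-1,-0.005,-0.17,-0.003,0,-1,-0.007,-0.25,-0.004,0,-1,-0.009,-0.35,-0.004,0])

```text
t: 17.4
tool_pos: [562.2, 54.8, 332.2]
ee_rot: [0.021, -0.531, 0.752, -0.389]
wrist_force: [1.4, 0.5, -1.8]
opening: 34.5
```

```bash
python3 st.py; python3 f.py; python3 - <<'E'
from h import *
im=imaging.grab_frame('scene')[160:280,280:440,::-1]
cv2.imwrite('pics/c4.png',cv2.resize(im,(800,600),interpolation=cv2.INTER_CUBIC))
E
```

```text
17.4 [562.2  54.8 332.2] [ 0.055 -0.099 -0.618  0.456 -0.165  2.528] 34.5 [ 1.4  0.5 -1.8]
tool axes in cyl (cols)
 [[-0.496  0.577  0.649]
 [-0.78   0.032 -0.625]
 [-0.381 -0.816  0.434]]
F tool [-0.6   2.16 -0.6 ] M [-0.539 -0.027 -0.461] (array([0.004, 0.427, 0.013]), np.float64(-1.488)) 34.45495756386935
```

View pics/c4.png

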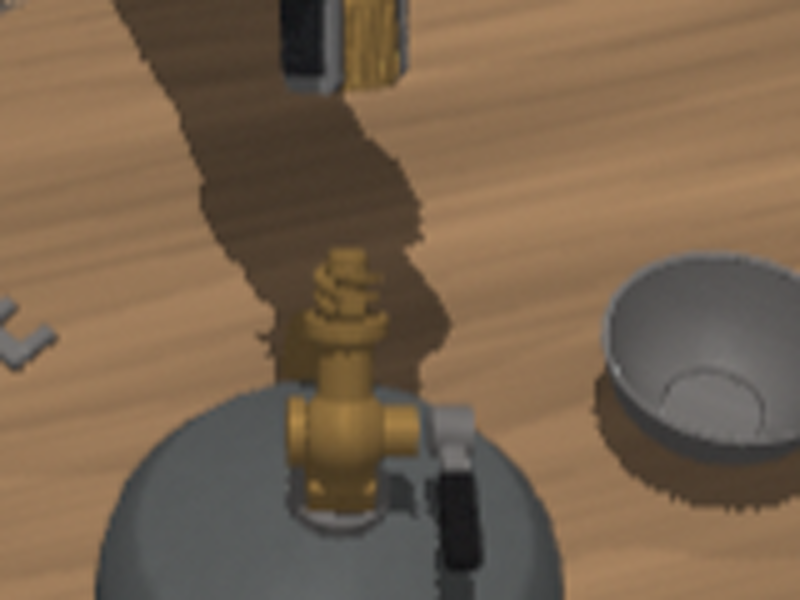

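```bash
python3 - <<'E'
from h import *
m=imaging.camera_model('wrist'); s=manip.sense(); R=Rot.from_quat(s['ee_rot']).as_matrix()
C=-np.array(m['R']).T@m['t']; print('cam in tool',R.T@(C-s['tool_pos']))
print(go((545,-100,340),np.pi))
E
```

```text
cam in tool [ -73.27756341 -142.10747787    1.07785916]
(array([0.522, 0.034, 0.58 ]), np.float64(0.511))
```

Request:
apply_moves(targets=[-1,0.15,0,0.17,0,-1,0.3,0.02,0.34,0,-1,0.45,0.03,0.5,0,-1,0.52,0.034,0.58,0,-1,0.52,0.034,0.58,0])

```text
t: 18.08
tool_pos: [545.7, -101.7, 337.0]
ee_rot: [0.02, -0.531, 0.753, -0.388]
wrist_force: [1.0, 0.8, -0.9]
opening: 34.2
```

```bash
python3 st.py; python3 - <<'E'
from h import *
print(go((516,-250,270),np.pi))
E
```

```text
18.075 [ 545.7 -101.7  337. ] [-0.356 -0.153 -0.654  0.457  0.069  2.194] 34.2 [ 1.   0.8 -0.9]
tool axes in cyl (cols)
 [[-0.498  0.578  0.646]
 [-0.778  0.03  -0.627]
 [-0.382 -0.815  0.435]]
(array([0.68 , 0.29 , 0.371]), np.float64(0.51))
```

Request:
apply_moves(targets=[-1,0.17,0.07,0.09,0.1,-1,0.34,0.14,0.18,0.2,-1,0.51,0.22,0.28,0.3,-1,0.68,0.29,0.37,0.4,-1,0.68,0.29,0.37,0.5,-1,0.68,0.29,0.37,0.51])

```text
t: 18.82
tool_pos: [516.8, -247.8, 269.3]
ee_rot: [-0.274, -0.641, 0.701, -0.151]
wrist_force: [0.4, 0.7, -0.4]
opening: 34.7
```

```bash
python3 st.py; python3 - <<'E'
from h import *
im=imaging.grab_frame('top'); m=imaging.camera_model('top')
c=np.array([494.3,-295.3]); ax=np.array([.98,.195]); ay=np.array([-.195,.98])
B=lambda z,a=75,b=55:[[*(c+i*ax*a+j*ay*b),z] for i,j in((1,1),(1,-1),(-1,-1),(-1,1))]
for P,col in((B(48),(255,0,0)),(B(4,71,51),(0,0,255))): cv2.polylines(im,[np.round(proj('top',P,m)*16).astype(int)],True,col,1,shift=4)
cv2.imwrite('pics/t2.png',cv2.resize(im[215:325,380:500],(654,600),interpolation=cv2.INTER_CUBIC)[:,:,::-1])
for P in((516,-291,100),(516,-291,40),(516,-291,17)): print(go(P,np.pi))
E
```

```text
18.825 [ 516.8 -247.8  269.3] [-0.724 -0.034 -0.723  0.324  0.277  2.68 ] 34.7 [ 0.4  0.7 -0.4]
tool axes in cyl (cols)
 [[-0.811  0.577  0.096]
 [-0.095  0.033 -0.995]
 [-0.577 -0.816  0.028]]
(array([0.464, 0.718, 0.189]), np.float64(0.062))
(array([0.638, 0.963, 0.181]), np.float64(0.062))
(array([0.704, 1.056, 0.177]), np.float64(0.062))
```

View pics/t2.png

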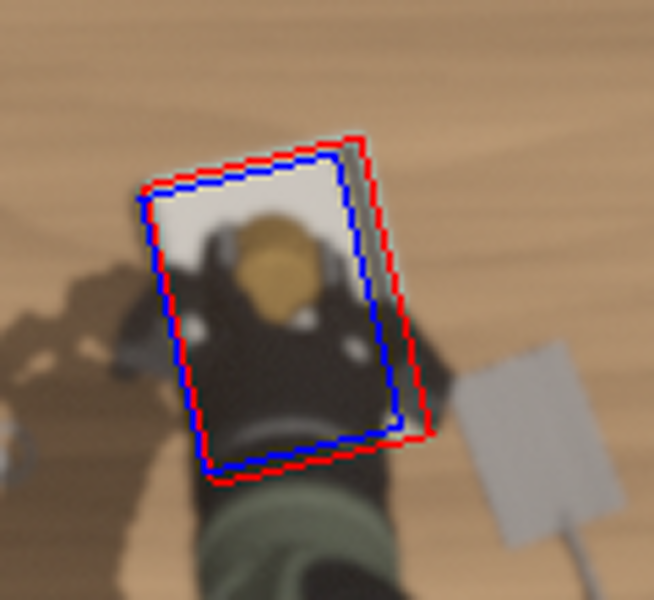

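The tub outline (red at the rim, blue at the floor) fits the picture, and the cap is held above it. I'll lower it now.

Request:
apply_moves(targets=[-1,0.12,0.18,0.05,0.06,-1,0.24,0.36,0.1,0.06,-1,0.36,0.54,0.15,0.06,-1,0.46,0.72,0.19,0.06,-1,0.52,0.8,0.187,0.06,-1,0.575,0.875,0.184,0.06,-1,0.575,0.875,0.184,0.06])

```text
t: 19.75
tool_pos: [515.7, -290.1, 60.3]
ee_rot: [-0.306, -0.648, 0.687, -0.121]
wrist_force: [-0.7, -0.3, -0.9]
opening: 34.1
```

```bash
python3 st.py; python3 - <<'E'
from h import *
for P in((516,-291,40),(516,-291,20),(516,-291,12)): print(go(P,np.pi))
E
```

```text
19.75 [ 515.7 -290.1   60.3] [-0.801  0.388 -0.935 -0.288  0.318  2.704] 34.1 [-0.7 -0.3 -0.9]
tool axes in cyl (cols)
 [[-0.817  0.576  0.021]
 [-0.002  0.034 -0.999]
 [-0.576 -0.817 -0.027]]
(array([0.056, 0.085, 0.007]), np.float64(0.013))
(array([0.114, 0.166, 0.009]), np.float64(0.013))
(array([0.137, 0.199, 0.01 ]), np.float64(0.013))
```

Request:
apply_moves(targets=[-1,0.028,0.042,0.004,0,-1,0.056,0.085,0.007,0,-1,0.085,0.125,0.008,0,-1,0.114,0.166,0.009,0,-1,0.114,0.166,0.009,0])

```text
t: 20.38
tool_pos: [515.6, -292.1, 20.0]
ee_rot: [-0.307, -0.648, 0.687, -0.12]
wrist_force: [-0.3, -0.1, -1.8]
opening: 34.1
```

Request:
apply_moves(targets=[-1,0.009,0.012,0,0,-1,0.009,0.012,0,0])

```text
t: 20.62
tool_pos: [516.2, -292.6, 18.3]
ee_rot: [-0.307, -0.647, 0.687, -0.12]
wrist_force: [0.1, -0.0, -1.5]
opening: 34.3
```

Request:
apply_moves(targets=[-1,0.006,0.008,0,0,-1,0.006,0.008,0,0])

```text
t: 20.88
tool_pos: [516.2, -292.5, 16.3]
ee_rot: [-0.307, -0.647, 0.687, -0.12]
wrist_force: [-0.0, -0.1, -1.0]
opening: 34.5
```

Request:
apply_moves(targets=[-1,0.006,0.008,0,0,-1,0.006,0.008,0,0])

```text
t: 21.12
tool_pos: [517.2, -291.8, 15.2]
ee_rot: [-0.308, -0.648, 0.686, -0.122]
wrist_force: [1.1, 4.3, 4.2]
opening: 34.6
```

```bash
python3 st.py; python3 f.py; python3 - <<'E'
from h import *
im=imaging.grab_frame('scene')[235:345,125:235,::-1]
im2=imaging.grab_frame('wrist')[:,:,::-1]
cv2.imwrite('pics/p1.png',np.hstack([cv2.resize(im,(360,360),interpolation=cv2.INTER_CUBIC),cv2.resize(im2,(440,330))[:360].repeat(1,0) if 0 else cv2.copyMakeBorder(cv2.resize(im2,(440,330)),0,30,0,0,0)]))
E
```

```text
21.125 [ 517.2 -291.8   15.2] [-0.803  0.507 -0.96  -0.436  0.321  2.705] 34.6 [1.1 4.3 4.2]
tool axes in cyl (cols)
 [[-0.814  0.58   0.02 ]
 [ 0.     0.035 -0.999]
 [-0.58  -0.814 -0.028]]
F tool [-2.25 -3.35 -4.58] M [-0.694  0.202 -0.185] (array([-0.7  , -0.963, -1.763]), np.float64(-1.987)) 34.57057544802744
```

View pics/p1.png

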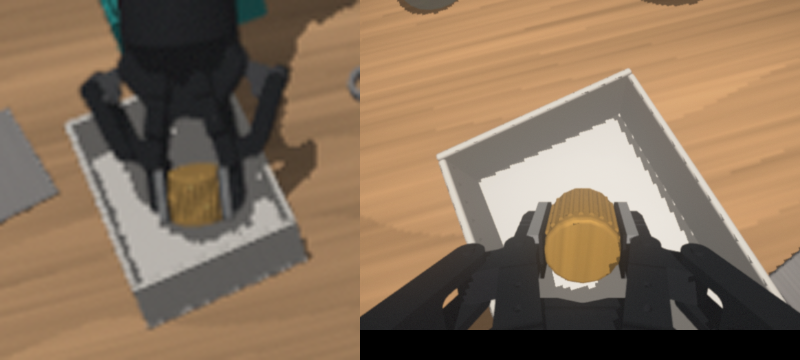

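Request:
apply_moves(targets=[-0.1,0,0,0,0,0,0,0,0,0,0.08,0,0,0,0,0.08,0,0,0,0,0.08,0,0,0,0], squeeze=20)

```text
t: 21.85
tool_pos: [516.4, -293.1, 14.7]
ee_rot: [-0.308, -0.647, 0.687, -0.121]
wrist_force: [-0.1, -3.4, 3.2]
opening: 46.0
```

```bash
python3 st.py; python3 f.py; python3 - <<'E'
from h import *
im=imaging.grab_frame('scene')[235:345,125:235,::-1]
im2=imaging.grab_frame('wrist')[:,:,::-1]
cv2.imwrite('pics/p2.png',np.hstack([cv2.resize(im,(360,360),interpolation=cv2.INTER_CUBIC),cv2.copyMakeBorder(cv2.resize(im2,(440,330)),0,30,0,0,0)]))
E
```

```text
21.85 [ 516.4 -293.1   14.7] [-0.804  0.508 -0.959 -0.436  0.318  2.705] 46.0 [-0.1 -3.4  3.2]
tool axes in cyl (cols)
 [[-0.815  0.579  0.018]
 [ 0.001  0.031 -1.   ]
 [-0.579 -0.815 -0.026]]
F tool [-2.56 -2.16  3.25] M [ 0.643  0.12  -0.02 ] (array([-0.701, -0.972, -1.767]), np.float64(-1.989)) 45.97212582159197
```

View pics/p2.png

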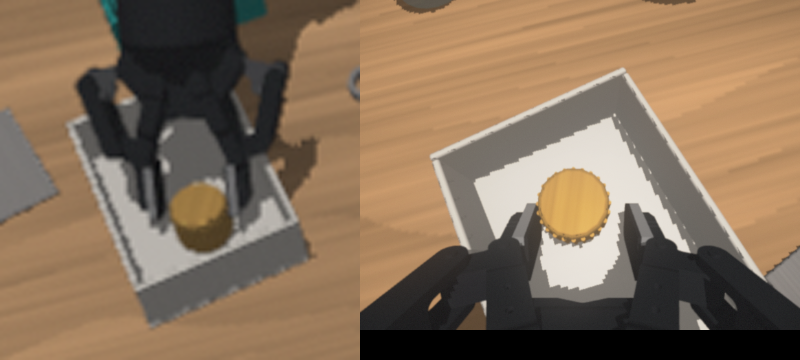

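Request:
apply_moves(targets=[0.08,0,-0.02,0,0,0.08,0,-0.05,0,0,0.08,0,-0.1,0,0,0.08,0,-0.15,0,0,0.08,0,-0.2,0,0])

```text
t: 22.58
tool_pos: [493.0, -286.7, 47.5]
ee_rot: [-0.307, -0.647, 0.687, -0.12]
wrist_force: [-0.1, 0.2, -0.6]
opening: 46.1
```

Request:
apply_moves(targets=[0.08,0,-0.15,0,0,0.08,0,-0.35,0,0,0.08,0,-0.6,0,0,0.08,0,-0.7,0,0,0.08,0,-0.7,0,0,0.08,0,-0.7,0,0])

```text
t: 23.32
tool_pos: [414.8, -268.3, 160.8]
ee_rot: [-0.307, -0.647, 0.687, -0.12]
wrist_force: [-0.0, -0.6, -0.0]
opening: 46.0
```

```bash
python3 st.py; python3 - <<'E'
from h import *
im=imaging.grab_frame('top')[130:330,250:480,::-1].copy()
w=imaging.grab_frame('wrist')[:,:,::-1]; s=imaging.grab_frame('scene')[190:310,120:400,::-1]
r=lambda i,a,b:cv2.resize(i,(a,b),interpolation=cv2.INTER_CUBIC)
cv2.imwrite('pics/e1.png',np.vstack([np.hstack([r(im,400,300),r(w,400,300)]),r(s,800,300)]))
E
```

```text
23.325 [ 414.8 -268.3  160.8] [-0.974  0.008 -1.016  0.064  0.401  2.546] 46.0 [-0.  -0.6 -0. ]
tool axes in cyl (cols)
 [[-0.816  0.578  0.018]
 [ 0.001  0.032 -0.999]
 [-0.578 -0.815 -0.026]]
```

The viewer has reached its limit of 12 pictures, so I'll make the last checks by number.

```bash
python3 - <<'E'
from h import *
c=np.array([494.3,-295.3]); ax=np.array([.98,.195]); ay=np.array([-.195,.98])
a=imaging.grab_frame('top'); b=imaging.grab_frame('scene')
for n,im in(('top',a),('scene',b)):
    h=cv2.cvtColor(im,cv2.COLOR_RGB2HSV)
    k=np.zeros(h.shape[:2],np.uint8); poly=[[*(c+i*ax*74+j*ay*54),z] for z in(4,48) for i,j in((1,1),(1,-1),(-1,-1),(-1,1))]
    cv2.fillConvexPoly(k,cv2.convexHull(np.round(proj(n,poly)).astype(np.int32)),1)
    g=cv2.inRange(h,(12,110,60),(35,255,255))*k
    nn,l,st,ce=cv2.connectedComponentsWithStats(g); 
    for i in range(1,nn):
        if st[i,4]>25:
            X=atz(n,ce[i],30); print(n,st[i],ce[i].round(1),X.round(1),'tub frame',((X[:2]-c)@ax).round(1),((X[:2]-c)@ay).round(1))
# tub moved? white mask in top, before vs now
o=cv2.imread('pics/top0.png')[:,:,::-1]
for im in(o,a):
    h=cv2.cvtColor(np.ascontiguousarray(im),cv2.COLOR_RGB2HSV); w=cv2.inRange(h,(0,0,140),(180,50,255)); w[:232]=0;w[310:]=0;w[:,:398]=0;w[:,462:]=0
    p=cv2.findNonZero(w); print('tub rect',cv2.boundingRect(p),cv2.minAreaRect(p))
# lever: black sleeve centroid in scene vs. just after shutting
p=model(P1); L=p['hinge']+42*cyl(P1)[0][:,0]; print('sleeve pred',proj('scene',L))
g=cv2.cvtColor(b,cv2.COLOR_RGB2GRAY); r=g[240:285,358:385]; ys,xs=np.where(r<38); print('dark',358+xs.mean(),240+ys.mean(),xs.min()+358,xs.max()+358,ys.min()+240,ys.max()+240)
E
```

```text
top [422 257  12  11 107] [427.7 262.2] [ 520.2 -287.2   30. ] tub frame 26.9 2.9
scene [178 291  18  21 281] [186.3 301.1] [ 526.8 -288.2   30. ] tub frame 33.2 0.6
tub rect (407, 239, 52, 63) ((432.82830810546875, 270.27899169921875), (56.608055114746094, 41.50639724731445), 76.60750579833984)
tub rect (406, 239, 53, 62) ((432.0588684082031, 270.23529052734375), (56.753334045410156, 41.23105239868164), 75.96376037597656)
sleeve pred [[371.80419141 264.42031241]]
dark 371.1094890510949 264.05839416058393 367 375 255 273
```

Every number agrees. The cap is inside the tub, about 27–33 mm along its x axis and 1–3 mm along its y. The tub has shifted less than 1 px, the lever sleeve sits where the shut position predicts, and the gripper is clear with no force on it. I'll hand the job in.

```bash
python3 -c "
from station import manip
print(manip.finish_job(), manip.sense()['t'])"
```

```text
the job is handed in; nothing more can be done
the job is handed in; nothing more can be done
```

The cock is shut, and the cap is unscrewed and standing inside the white tub. I handed the job in at about 23.5 s of the 69 s allowed; the system gave no verdict.

**What I did**
- **Lever:** I pushed it down onto its stop with the closed fingers, feeling about 10 N at the end.
- **Tilt:** The moves only turn the tool about its own axis. To tip it onto the slanted outlet, I pushed it past its outward reach, where the arm leans the tool. That brought it within about 2° of the cap's axis.
- **Cap:** I turned it clockwise in one grip, about 3.9 rad, letting the tool climb with the thread. Wrist force stayed under about 8 N at every reading, and I then drew the cap straight off.
- **Tub:** I lowered the cap until its rim touched the floor of the tub with about 4 N, let go, and backed away.

**Last checks**
- **Cap:** The two cameras place it at about (27, 3) mm and (33, 1) mm from the tub's centre. They differ by about 6 mm, but both are well inside the walls. The picture taken just after I let go shows it standing on the floor of the tub.
- **Tub:** It shifted by less than 1 pixel, roughly 2 mm.
- **Lever:** Its sleeve is within 1 pixel of where the shut position predicts.
- **Gripper:** It is clear, with wrist force below 1 N.

**Not fully checked**
- The last picture could not be viewed because the 12-picture limit was reached, so the final checks are by image code.
- I did not measure the bystander objects at the end. The forces I read gave no sign of touching one.
- While the cap was being set down there was a side force of 3–4 N; a finger may have brushed a tub wall.

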